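Sort the stray vials, jars and bottle into their trays

ROBOT

A 6-joint arm with a two-finger parallel gripper is mounted at the origin on a cart in front of the work surface, level with it; the furniture and walls round the work are solid. World frame = base frame: x ahead of the robot, y to its left, z up, the work surface at z = 0. Lengths are in m, angles in degrees, forces in N, time in s.
With the tool pointing down it reaches from about 0.3 to 0.75 m from the base axis. Payload 8.5 kg.
Tool frame: the origin (TCP) lies midway between the tips of the shut fingers; the grasp point (between the pads) lies env.tcp_to_grasp behind it (env.tcp_to_grasp is the distance from the TCP to the grasp point, in m); z points along the fingers, y is the line along which they close (so a half turn about z gives the same grasp; the last joint's range is limited). The gripper opens to 85 mm and grips with 20 to 120 N. Pads are 22 mm wide; open, the fingers measure 114 mm over their backs; the gripper's body (76 mm by 85 mm) begins 54 mm behind the grasp point. The pads swing forward as they close: fully open they stand 13 mm farther back than shut.
Start: joints at [-88.482, 21.807, 74.336, -0, 83.858, -12.336], TCP at [0.132, -0.534, 0.231] pointing down, gripper open.
Joint ranges: [-178.18, 178.18], [-50.72, 133.34], [12.68, 142.11], [-81.47, 261.47], [9.98, 163.14], [-165.26, 165.26]. Speed limits (degrees/s): [136.94, 136.94, 180, 180, 180, 180].

INTERFACE

Orientations are given as a 3x3 rotation matrix whose columns are the frame's x, y, z axes.
In Python, from rig import observe, optics, job, env gives the robot as it stands. The module is installed in compiled form; this text tells all that it offers.
- The arm moves only by the shell command python3 -m jog 'ROWS' [FORCE]. ROWS is JSON, a list of rows, each a list of 7 numbers: the turn, a rotation vector about the tool's x, y, z in rad, then the shift along the tool's x, y, z in m, then the opening in per cent of the stroke, from 0 (shut) to 100 (fully open). A call has 1 to 10 rows; each row shifts and turns the commanded pose from where the row before left it, along the tool's axes as they then stand; what a row does not reach is not made up. A row lasts 1/8 s, in which the tool goes at most 62.5 mm and 10.7 degrees, less where a joint would pass 70% of its speed; a pose out of reach is approached as far as the arm can. A call is refused whole if a number of a shift passes 0.0625 or a number of a turn 0.188, either way. A call with a gripper value outside its range is refused whole. The fingers move at their own pace and stop on an object; FORCE is the grip in N (left out, the last holds). Time passes only in rows, so rows that do not move let the fingers close. It gives the time, the measured TCP pose, the force, the opening and the grip force at its end, in the units of the state.
- observe(): the state, without advancing time (a new reading comes with each control period).
- optics.get_image(name): name is "side" or "top"; returns a dict with "pixels" (400x640x3 uint8, red, green, blue), "mtx" (3x3 intrinsics, pixels), "rvec" (rotation vector, rad) and "tvec" (3), from world to camera coordinates, as OpenCV has them. Camera axes: x right, y down, z forward; pixel columns grow to the right and rows downward; lengths in m; the calibration is good to about 2 mm. A picture is of the moment at which its call begins. There is no depth.
- job.close_job(): hands the job in; it is judged then, once.
The state is a dict: "time_s": time; "q": joint angles; "qvel": joint speeds; "joint_efforts": joint torques, N m; "position": TCP position; "tool_rot": TCP orientation; "ft_force": force on the tool from outside, world axes, zero at the start; "wrist_torque": the same for the moment, N m; "grip_width": finger opening in m; "gripper_force": force on a finger pad.
Only numpy, scipy, OpenCV 4.12 (cv2) and the standard library are available. Lean on these libraries where they do the work, as an engineer would, in place of code of your own. Each camera call takes 0.05 s, during which the arm holds its last target. There are 200 camera calls.

TASK

Put away the five containers left standing along the front of the bench: the brown vial and the brown jar belong in the black tray, the clear vial and the white jar in the white tray, each vial in its tray's narrow bay and each jar in its wide bay, and the blue-capped bottle belongs in the small square blue tray. Stand each one upright on the floor of its bay and never tip any of them over. Leave the tape roll and the petri dish where they are.

Things in the scene. Friction and masses are not known exactly. Their poses are not given: they have to be found in the camera images.
- brown_vial_mid (a point): Small brown glass vial with a black cap, 27 mm diameter, 66 mm high; the cap is 23 mm across and is the top 11 mm. Its point is at its centre, half-way up; z is its upright axis. Loose; starts standing upright on the bench.
- clear_vial_mid (a point): Small clear glass vial with a grey-white cap, 27 mm diameter, 66 mm high; the cap is 23 mm across and is the top 11 mm. Its point is at its centre, half-way up; z is its upright axis. Loose; starts standing upright on the bench.
- brown_jar_mid (a point): Dark brown jar with a black screw cap, 64 mm diameter, 115 mm high; the cap is 56 mm across and is the top 22 mm. Its point is at its centre, half-way up; z is its upright axis. Loose; starts standing upright on the bench.
- white_jar_mid (a point): Squat white jar with a grey-white screw cap, 60 mm diameter, 90 mm high; the cap is 57 mm across and is the top 17 mm. Its point is at its centre, half-way up; z is its upright axis. Loose; starts standing upright on the bench.
- blue_cap_bottle_mid (a point): Translucent white bottle with a blue cap, 52 mm diameter, 115 mm high; the cap is 35 mm across and is the top 22 mm, above sloping shoulders. Its point is at its centre, half-way up; z is its upright axis. Loose; starts standing upright on the bench.
- black_tray: Black low open tray. Outside 98 mm (x) by 159 mm (y), walls 5 mm thick and 30 mm high, floor 4 mm thick; stands fast on the bench. Origin: centre of the underside; z up, x across the short way (the side with the small blank label card is -x), y along its length. A divider splits it into two bays, both 88 mm long in x: the narrow bay, 56 mm in y, centred at y = -46.5 mm, x = 0, and the wide bay, 88 mm in y, centred at y = +30.5 mm, x = 0.
- white_tray: White low open tray. Outside 98 mm (x) by 159 mm (y), walls 5 mm thick and 30 mm high, floor 4 mm thick; stands fast on the bench. Origin: centre of the underside; z up, x across the short way (the side with the small blank label card is -x), y along its length. A divider splits it into two bays, both 88 mm long in x: the narrow bay, 56 mm in y, centred at y = -46.5 mm, x = 0, and the wide bay, 88 mm in y, centred at y = +30.5 mm, x = 0.
- blue_tray: Small blue low open square tray (not the large blue bin at the back of the bench) with a single bay. Outside 90 x 90 mm, inside 80 x 80 mm, walls 5 mm thick and 30 mm high, floor 4 mm thick; stands fast on the bench. Origin: centre of the underside; z up, x and y along its sides (the side with the small blank label card is -x).
- tape_roll_mid (a point): Yellow roll of tape lying flat, 62 mm diameter, 18 mm high; a bystander that stays where it lies. Its point is at its centre, half-way up; z up.
- petri_dish_mid (a point): White petri dish with its lid on, lying flat, 60 mm diameter at the most, 12 mm high; a bystander that stays where it lies. Its point is at its centre, half-way up; z up.
Things that resemble listed ones, but are neither listed nor needed, are in the scene too. Leave any pink look-alike of the part that bears white_jar_mid alone.

How it is judged:
By the outcome, as a careful person would: the job done as asked, in the order asked, and still so for the second after the job is handed in, with the robot touching nothing.
It also fails if it takes over 122 s, if anything falls off the work surface, if the arm or the gripper's body presses on something with over 40 N, if the wrist force passes 120 N, or if a joint passes its speed limit or range.

## Working session

There is one attempt and no reset: what is moved stays moved. The work goes in short steps, Python scripts to look and compute and a shell command to move; the robot and the scene stay as the last step left them, time stands still between calls to the robot, and variables do not carry over. Pictures are saved under pics/ and viewed, at most 14 in all, crops included, and the job is handed in when it is done.

```bash
mkdir -p pics; python3 - <<'E'
from rig import observe, optics, job, env
import cv2
print(env.tcp_to_grasp); s=observe(); print(s)
for n in("side","top"):
    d=optics.get_image(n); cv2.imwrite(f"pics/{n}0.png",d["pixels"][:,:,::-1]); 
    R=cv2.Rodrigues(d["rvec"])[0]; print(n,d["mtx"],(-R.T@d["tvec"].ravel()),R)
E
```

```text
0.0187
{'time_s': 0.0, 'q': array([-8.84816464e+01,  2.18415276e+01,  7.43851841e+01,  2.85560441e-03,
        8.38579370e+01, -1.23346426e+01]), 'qvel': array([-0.03642001,  0.03026802, -0.03659824, -0.03819472, -0.08580355,
       -0.07157503]), 'joint_efforts': array([-7.70202114e-04, -4.48463917e+01, -2.31278783e+01, -2.34081290e-04,
        4.72903659e-03, -1.94849764e-05]), 'position': array([ 0.13170052, -0.53369911,  0.23070421]), 'tool_rot': array([[ 9.70914515e-01,  2.39426409e-01,  1.03893483e-05],
       [ 2.39426133e-01, -9.70913457e-01,  1.47819201e-03],
       [ 3.64005363e-04, -1.43271060e-03, -9.99998907e-01]]), 'ft_force': array([-0.74063356, -0.33323034,  1.32910414]), 'wrist_torque': array([ 0.01210482,  0.06034591, -0.06874289]), 'gripper_force': 0.0, 'grip_width': 0.0853779580460388}
side [[467.20779236   0.         309.85990028]
 [  0.         467.20779236 197.43599204]
 [  0.           0.           1.        ]] [ 0.20047468 -1.19579619  0.85257449] [[ 0.9781282  -0.20727831 -0.01734702]
 [-0.11674495 -0.47805435 -0.87053699]
 [ 0.17215062  0.85352196 -0.49179714]]
top [[466.35511089   0.         321.31675907]
 [  0.         466.35511089 194.88799178]
 [  0.           0.           1.        ]] [-0.6923294   0.10445896  1.57861112] [[ 0.05205028 -0.99853367 -0.01487533]
 [-0.78925062 -0.03200555 -0.61323658]
 [ 0.61186128  0.04365949 -0.78975922]]
```

View pics/side0.png

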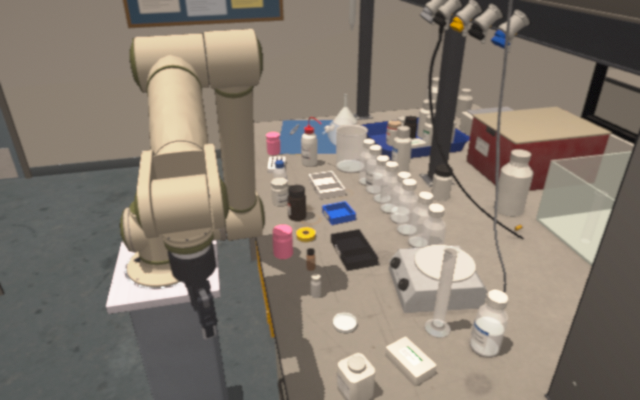

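View pics/top0.png

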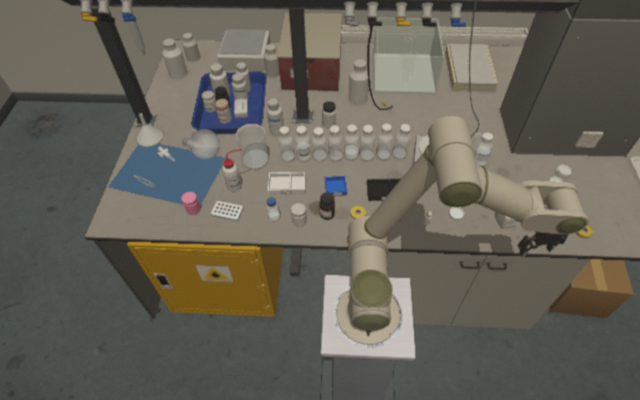

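The side view shows the blue-capped bottle (280,172), white jar (280,192), brown jar (297,203), tape (306,234), brown vial (311,260), clear vial (316,286), and petri dish (345,322). The trays are white (327,184), blue (340,212) and black (354,249), with pink decoys at (284,241) and (273,144). In the top view the arm hides the brown vial and part of the black tray. I'll crop both views to see more.

```bash
python3 - <<'E'
import cv2
a=cv2.imread("pics/side0.png")[145:340,235:395]; cv2.imwrite("pics/s1.png",cv2.resize(a,None,fx=3,fy=3,interpolation=cv2.INTER_CUBIC))
a=cv2.imread("pics/top0.png")[160:240,210:470]; cv2.imwrite("pics/t1.png",cv2.resize(a,None,fx=3,fy=3,interpolation=cv2.INTER_CUBIC))
E
```

```text
(no output)
```

View pics/s1.png

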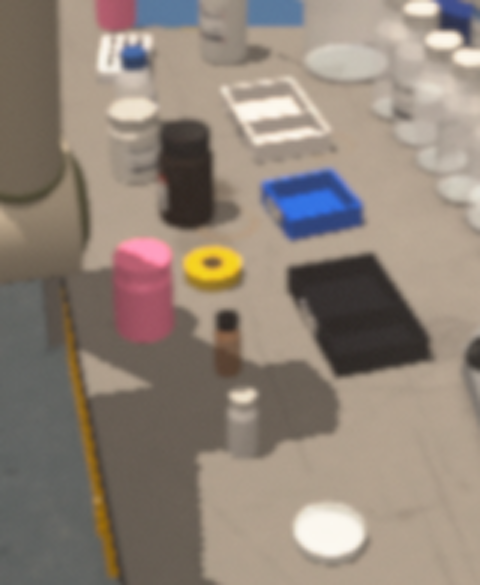

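View pics/t1.png

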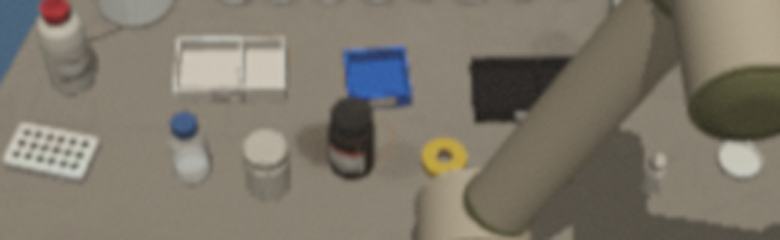

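```bash
cat > h.py <<'E'
import cv2, numpy as np
from rig import observe, optics
def cam(n):
    d=optics.get_image(n); d["R"]=cv2.Rodrigues(d["rvec"])[0]; d["C"]=-d["R"].T@d["tvec"].ravel(); return d
def ray(d,p):
    v=d["R"].T@np.linalg.inv(d["mtx"])@[p[0],p[1],1]; return d["C"],v/np.linalg.norm(v)
def onz(d,p,z):
    C,v=ray(d,p); return C+v*(z-C[2])/v[2]
def tri(d1,p1,d2,p2):
    (a,u),(b,v)=ray(d1,p1),ray(d2,p2); s=np.linalg.lstsq(np.c_[u,-v],b-a,rcond=None)[0]
    A,B=a+s[0]*u,b+s[1]*v; return (A+B)/2,np.linalg.norm(A-B)
def blob(d,roi,f,show=None):
    x0,y0,x1,y1=roi; im=d["pixels"][y0:y1,x0:x1]; hsv=cv2.cvtColor(im,cv2.COLOR_RGB2HSV).astype(int)
    m=f(hsv[...,0],hsv[...,1],hsv[...,2]).astype(np.uint8)
    n,l,st,c=cv2.connectedComponentsWithStats(m); k=1+st[1:,4].argmax()
    cn=max(cv2.findContours((l==k).astype(np.uint8),0,1)[0],key=len)+[x0,y0]
    return c[k]+[x0,y0],st[k]+[x0,y0,0,0,0],cn.reshape(-1,2)
E
python3 - <<'E'
from h import *
S,T=cam("side"),cam("top")
blue=lambda h,s,v:(h>100)&(h<128)&(s>130)
dark=lambda h,s,v:v<60
cap=lambda h,s,v:v>165
br=lambda h,s,v:v>140
pink=lambda h,s,v:(h>155)&(s>80)
yel=lambda h,s,v:(h>18)&(h<35)&(s>150)
L={"bluecap":((270,155,292,175),(264,193,280,208),blue),"bluetray":((318,198,360,230),(318,170,352,198),blue),
"browjar":((286,182,310,224),(318,190,338,222),dark),"blacktray":((328,225,382,272),(360,175,402,203),dark),
"wjar":((268,175,290,210),(289,201,309,228),br),"wjarcap":((268,175,290,192),(289,201,309,218),cap),"wtray":((304,166,350,202),(264,168,310,198),br),
"tape":((290,220,320,246),(346,202,370,220),yel),"petri":((328,308,364,336),(446,203,468,222),cap)}
for k,(a,b,f) in L.items():
    s,t=blob(S,a,f),blob(T,b,f); P,e=tri(S,s[0],T,t[0])
    print(k,"S",s[0].round(1),s[1],"T",t[0].round(1),t[1],"P",P.round(4),"gap",round(e,4))
for k,a in {"bvial":(304,246,318,272),"cvial":(308,272,324,300)}.items():
    c=S["pixels"][a[1]:a[3],a[0]:a[2]]; print(k); print(c.max(2))
E
```

```text
Traceback (most recent call last):
  File "h.py", line 15, in blob
    n,l,st,c=cv2.connectedComponentsWithStats(m); k=1+st[1:,4].argmax()
                                                      ~~~~~~~~~~~~~~~^^
ValueError: attempt to get argmax of an empty sequence
```

```bash
cat > m.py <<'E'
from h import *
S,T=cam("side"),cam("top")
blue=lambda h,s,v:(h>98)&(h<130)&(s>90)
dark=lambda h,s,v:v<70
cap=lambda h,s,v:(v>150)&(s<60)
br=lambda h,s,v:(v>138)&(s<50)
yel=lambda h,s,v:(h>18)&(h<35)&(s>150)
L={"bluecap":((270,155,292,175),(264,193,280,208),blue),"bluetray":((318,198,360,230),(318,170,352,198),blue),
"browjar":((286,182,310,224),(318,190,338,222),dark),"blacktray":((328,225,382,272),(360,175,402,203),dark),
"wjar":((268,175,290,210),(289,201,309,228),br),"wjarcap":((268,175,290,192),(289,201,309,218),cap),"wtray":((304,166,350,202),(264,168,310,198),br),
"tape":((290,220,320,246),(346,202,370,220),yel),"petri":((328,308,364,336),(446,203,468,222),cap)}
for k,(a,b,f) in L.items():
  try:
    s,t=blob(S,a,f),blob(T,b,f); P,e=tri(S,s[0],T,t[0])
    print(k,"S",s[0].round(1),s[1],"T",t[0].round(1),t[1],"P",P.round(4),"gap",round(e,4))
  except ValueError:
    for d,r in((S,a),(T,b)):
      h=cv2.cvtColor(d["pixels"],cv2.COLOR_RGB2HSV); print(k,r); print(h[r[1]:r[3]:3,(r[0]+r[2])//2])
E
python3 m.py; python3 - <<'E'
from h import *
S=cam("side");np.set_printoptions(linewidth=200)
for k,a in {"bvial":(304,246,318,272),"cvial":(308,272,324,300)}.items():
    print(k); print(S["pixels"][a[1]:a[3],a[0]:a[2]].max(2))
E
```

```text
bluecap S [279.3 163.5] [276 161   7   6  35] T [271.  201.2] [268 198   7   8  44] P [0.4061 0.3829 0.1059] gap 0.0043
bluetray S [339.1 212.3] [323 202  32  22 505] T [335.6 184.5] [325 176  22  19 342] P [0.5722 0.1317 0.0177] gap 0.0065
browjar S [296.9 203.9] [289 187  17  34 451] T [327.  203.5] [320 193  14  27 240] P [0.4344 0.1615 0.0565] gap 0.0149
blacktray S [354.3 249.8] [ 332  231   46   39 1136] T [380.  187.9] [367 179  33  22 480] P [ 0.572 -0.061 -0.002] gap 0.0137
wjar S [278.1 190.2] [268 175  22  35 507] T [297.7 208. ] [290 202  16  13 166] P [0.393  0.2753 0.0618] gap 0.0316
wjarcap S [277.3 181.9] [268 175  22  17 299] T [297.8 208.4] [291 203  15  12 140] P [0.3842 0.2748 0.0883] gap 0.0112
wtray S [325.8 184.6] [ 304  166   46   36 1229] T [286.4 180.4] [266 168  44  26 781] P [0.5799 0.3445 0.019 ] gap 0.0154
tape S [305.5 233.8] [297 227  18  14 209] T [357.  211.6] [351 207  14  11  86] P [0.4355 0.0383 0.0119] gap 0.0078
petri S [345.3 321.2] [328 308  36  28 976] T [456.5 212.6] [450 207  15  12 134] P [ 0.4513 -0.3691  0.0116] gap 0.0011
bvial
[[180 17
[... 2709 characters left out ...]
 136 132 128 122 113 107 106]
 [106 110 119 133 140 143 143 140 138 136 134 129 121 112 108 106]
 [106 109 119 132 140 143 141 139 137 134 133 129 120 112 109 107]
 [105 110 119 130 139 142 140 139 136 133 132 128 120 112 107 107]
 [108 111 120 130 138 141 139 137 136 134 131 128 120 112 107 107]
 [125 122 125 133 139 139 139 138 135 133 132 127 119 110 107 107]
 [152 146 143 144 144 141 140 138 135 133 131 125 118 110 108 110]
 [169 166 163 161 153 144 141 139 137 135 132 126 119 114 117 124]
 [175 174 173 168 160 152 149 147 146 145 142 138 135 133 139 149]
 [174 175 174 172 168 166 164 164 162 161 162 161 161 161 164 168]
 [175 175 174 175 174 175 173 174 172 172 172 173 174 173 173 173]]
```

```bash
cat > m2.py <<'E'
from h import *
S,T=cam("side"),cam("top")
sc=lambda x,y:((x+.5)/3-.5+235,(y+.5)/3-.5+145)
tc=lambda x,y:((x+.5)/3-.5+210,(y+.5)/3-.5+160)
for k,a,b,z in [("bluecap",(134,49),(184,120),.115),("wjar",(133,109),(266,146),.09),("bjar",(186,132),(352,108),.115),("cvial",(243,396),(657,158),.066),("bvial",(227,318),None,.066)]:
    p=sc(*a); print(k,"S",onz(S,p,z).round(4),end=" ")
    if b:
        q=tc(*b); P,e=tri(S,p,T,q); print("T",onz(T,q,z).round(4),"tri",P.round(4),round(e,4))
    else: print()
blue=lambda h,s,v:(h>98)&(h<130)&(s>90)
for k,d,r,f in [("blueS",S,(315,195,362,232),blue),("blueT",T,(316,168,354,200),blue),
  ("blackS",S,(325,222,384,274),lambda h,s,v:v<110),("blackT",T,(358,172,420,206),lambda h,s,v:v<75)]:
    c,st,cn=blob(d,r,f); h=cv2.convexHull(cn.astype(np.int32)); 
    for t in(1.5,2,2.5,3,4):
        q=cv2.approxPolyDP(h,t,True).reshape(-1,2)
        if len(q)<=6: break
    print(k,c.round(1)); 
    for p in q: print("  ",p,"z30",onz(d,p,.03)[:2].round(3),"z0",onz(d,p,0)[:2].round(3))
# white tray corners picked: S rim far-left, far-right, near-right, near-left ; T likewise
for k,pts,d,g in [("wS",[(221,85),(294,77),(331,139),(257,153)],S,sc),("wT",[(175,37),(286,37),(287,93),(173,93)],T,tc),("bS",[(262,185),(336,171),(362,209),(292,225)],S,sc),("bT",[(344,47),(407,47),(411,97),(347,97)],T,tc),("kS",[(288,268),(376,255),(428,347),(338,360)],S,sc)]:
    P=np.array([onz(d,g(*p),.03)[:2] for p in pts]); print(k,P.round(3).tolist(),"mean",P.mean(0).round(4))
E
python3 m2.py
```

```text
bluecap S [0.4052 0.3819 0.115 ] T [0.4097 0.3828 0.115 ] tri [0.4065 0.382  0.1162] 0.0036
wjar S [0.3856 0.2696 0.09  ] T [0.39   0.2741 0.09  ] tri [0.3877 0.2736 0.0895] 0.0044
bjar S [0.4283 0.1527 0.115 ] T [0.4386 0.1626 0.115 ] tri [0.4335 0.1616 0.1137] 0.0099
cvial S [ 0.4028 -0.2491  0.066 ] T [ 0.4092 -0.2429  0.066 ] tri [ 0.4065 -0.2438  0.0641] 0.0068
bvial S [ 0.4132 -0.1326  0.066 ] 
blueS [339.1 212.3]
   [353 210] z30 [0.613 0.112] z0 [0.628 0.159]
   [354 219] z30 [0.6   0.056] z0 [0.615 0.101]
   [331 223] z30 [0.52 0.05] z0 [0.532 0.095]
   [323 206] z30 [0.52  0.162] z0 [0.532 0.212]
   [345 202] z30 [0.602 0.171] z0 [0.616 0.22 ]
blueT [335.6 184.5]
   [344 176] z30 [0.615 0.097] z0 [0.64  0.097]
   [345 194] z30 [0.516 0.091] z0 [0.54 0.09]
   [326 191] z30 [0.529 0.171] z0 [0.553 0.173]
   [325 177] z30 [0.606 0.179] z0 [0.631 0.181]
blackS [354.1 249.8]
   [359 230] z30 [ 0.597 -0.011] z0 [0.611 0.032]
   [377 256] z30 [ 0.607 -0.155] z0 [ 0.622 -0.117]
   [378 264] z30 [ 0.597 -0.191] z0 [ 0.612 -0.155]
   [347 270] z30 [ 0.504 -0.197] z0 [ 0.515 -0.161]
   [331 242] z30 [ 0.494 -0.055] z0 [ 0.505 -0.013]
   [331 235] z30 [ 0.503 -0.018] z0 [0.514 0.025]
blackT [380. 188.]
   [399 179] z30 [ 0.607 -0.14 ] z0 [ 0.633 -0.144]
   [386 196] z30 [ 0.513 -0.081] z0 [ 0.536 -0.084]
   [378 200] z30 [ 0.49  -0.047] z0 [ 0.513 -0.05 ]
   [368 199] z30 [ 0.494 -0.006] z0 [ 0.517 -0.008]
   [368 180] z30 [ 0.597 -0.006] z0 [ 0.622 -0.009]
wS [[0.523, 0.425], [0.622, 0.425], [0.623, 0.248], [0.528, 0.236]] mean [0.5741 0.3334]
wT [[0.625, 0.43], [0.631, 0.268], [0.527, 0.259], [0.521, 0.42]] mean [0.576  0.3443]
bS [[0.516, 0.161], [0.608, 0.172], [0.613, 0.083], [0.528, 0.069]] mean [0.5663 0.1209]
bT [[0.615, 0.183], [0.619, 0.091], [0.527, 0.084], [0.524, 0.174]] mean [0.5713 0.133 ]
kS [[0.504, -0.012], [0.6, -0.01], [0.601, -0.174], [0.511, -0.174]] mean [ 0.554  -0.0927]
```

The caps triangulate to 116, 90, 114 and 64 mm high, which matches the text. I'll turn the tool so its x is world +y and its y is world +x, then swing left to clear the top camera's view.

```bash
python3 -m jog '[[0,0,-0.166,0,0,0,100],[0,0,-0.166,0,0,0,100],[0,0,-0.166,0,0,0,100],[0,0,-0.166,0,0,0,100],[0,0,-0.166,0,0,0,100],[0,0,-0.166,0,0,0,100],[0,0,-0.166,0,0,0,100],[0,0,-0.166,0,0,0,100]]' 40
python3 -m jog '[[0,0,0,0.036,0.034,0,100],[0,0,0,0.036,0.034,0,100],[0,0,0,0.036,0.034,0,100],[0,0,0,0.036,0.034,0,100],[0,0,0,0.036,0.034,0,100],[0,0,0,0.036,0.034,0,100],[0,0,0,0.036,0.034,0,100],[0,0,0,0.036,0.034,0,100]]'
python3 -m jog '[[0,0,0,0.055,0,0,100],[0,0,0,0.055,0,0,100],[0,0,0,0.055,0,0,100],[0,0,0,0.055,0,0,100],[0,0,0,0.055,0,0,100],[0,0,0,0.055,0,0,100],[0,0,0,0.055,0,0,100],[0,0,0,0.055,0,0,100],[0,0,0,0.055,0,0,100],[0,0,0,0.055,0,0,100]]'
python3 - <<'E'
from h import *
T=cam("top")
a=T["pixels"][165:245,340:500,::-1]; cv2.imwrite("pics/t2.png",cv2.resize(a,None,fx=5,fy=5,interpolation=cv2.INTER_CUBIC))
E
```

```text
time_s: 1.45
position: [0.1317, -0.534, 0.2313]
tool_rot: [[-0.004, 1.0, 0.0], [1.0, 0.004, 0.0], [0.0, 0.0, -1.0]]
ft_force: [0.4, -0.2, 0.9]
grip_width: 0.0854
gripper_force: 0.0
time_s: 2.45
position: [0.4049, -0.245, 0.2315]
tool_rot: [[0.001, 1.0, 0.0], [1.0, -0.001, -0.0], [-0.0, 0.0, -1.0]]
ft_force: [-0.2, -0.9, 0.8]
grip_width: 0.0854
gripper_force: 0.0
time_s: 3.7
position: [0.4043, 0.3057, 0.2315]
tool_rot: [[0.001, 1.0, 0.001], [1.0, -0.001, 0.0], [0.0, 0.001, -1.0]]
ft_force: [0.0, -0.6, 0.5]
grip_width: 0.0857
gripper_force: 0.0
```

View pics/t2.png

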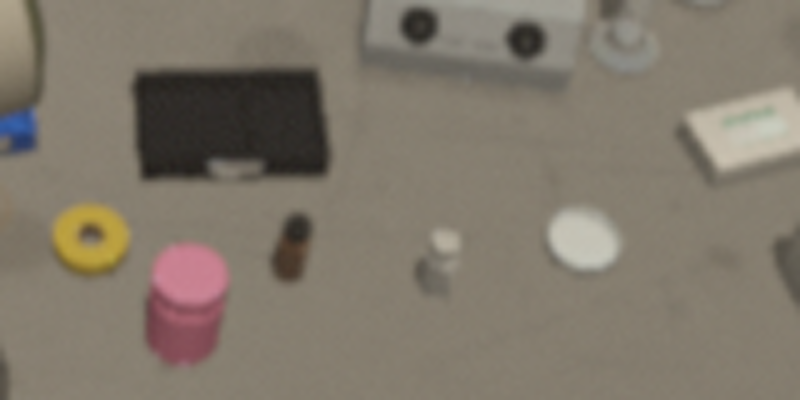

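Top crop (offset 340,165, scale 5): brown vial cap at (298,221), clear cap at (446,238). The black tray's outline runs from (135,72)/(320,70) to (328,176)/(143,178), with its label side near the robot. The pink jar is at (190,270), clear of the brown vial.

```bash
python3 - <<'E'
from h import *
S,T=cam("side"),cam("top")
sc=lambda x,y:((x+.5)/3-.5+235,(y+.5)/3-.5+145)
tc=lambda x,y:((x+.5)/5-.5+340,(y+.5)/5-.5+165)
for k,a,b,z in [("cvial",(243,396),(446,238),.066),("bvial",(227,318),(298,221),.066),("pink",(143,250),(190,268),.09)]:
    P,e=tri(S,sc(*a),T,tc(*b)); print(k,onz(S,sc(*a),z)[:2].round(4),onz(T,tc(*b),z)[:2].round(4),P.round(4),round(e,4))
for p,q in [((135,72),(288,268)),((320,70),(376,255))]: pass
print("rim far corners tri", [ (tri(S,sc(*a),T,tc(*b))[0].round(3),round(tri(S,sc(*a),T,tc(*b))[1],3)) for a,b in [((376,255),(135,72)),((428,347),(320,70))]])
print("T far z30",[onz(T,tc(*p),.03)[:2].round(3) for p in [(135,72),(320,70)]],"near z0",[onz(T,tc(*p),0)[:2].round(3) for p in [(328,176),(143,178)]])
c,_,_=blob(T,(358,172,412,206),lambda h,s,v:v<75); c2,_,_=blob(S,(325,222,384,274),lambda h,s,v:v<110); print("centroid",tri(S,c2,T,c),onz(T,c,.018),onz(S,c2,.018))
for d,r,f in[(S,(304,246,318,254),lambda h,s,v:v<105),(T,(394,204,408,214),lambda h,s,v:v<75)]:
    try: c=blob(d,r,f)[0]; print("bcap",c,onz(d,c,.0605))
    except ValueError: pass
E
```

```text
cvial [ 0.4028 -0.2491] [ 0.4099 -0.2434] [ 0.4065 -0.2443  0.0647] 0.0072
bvial [ 0.4132 -0.1326] [ 0.4218 -0.127 ] [ 0.4172 -0.1278  0.0655] 0.0082
pink [ 0.3493 -0.034 ] [ 0.3554 -0.0376] [ 0.3504 -0.0376  0.0938] 0.004
rim far corners tri [(array([ 0.604, -0.001,  0.025]), np.float64(0.003)), (array([ 0.61 , -0.161,  0.023]), np.float64(0.01))]
T far z30 [array([ 0.602, -0.   ]), array([ 0.611, -0.159])] near z0 [array([ 0.519, -0.165]), array([ 0.51 , -0.008])]
centroid (array([ 0.5615857 , -0.08264106,  0.01191905]), np.float64(0.0059793739041727155)) [ 0.56045754 -0.08152282  0.018     ] [ 0.55591642 -0.09364004  0.018     ]
bcap [310.28125 251.03125] [ 0.41418496 -0.12685233  0.0605    ]
bcap [398.81818182 210.90909091] [ 0.41531249 -0.12584673  0.0605    ]
```

```bash
python3 -m jog '[[0,0,0,-0.054,0.0015,0,100],[0,0,0,-0.054,0.0015,0,100],[0,0,0,-0.054,0.0015,0,100],[0,0,0,-0.054,0.0015,0,100],[0,0,0,-0.054,0.0015,0,100],[0,0,0,-0.054,0.0015,0,100],[0,0,0,-0.054,0.0015,0,100],[0,0,0,-0.054,0.0015,0,100],[0,0,0,0,0,0.05,100],[0,0,0,0,0,0.05,100]]'
python3 -m jog '[[0,0,0,0,0,0.04,70],[0,0,0,0,0,0,70]]'
python3 - <<'E'
from h import *
for n,r in(("side",(230,340,270,370)),("top",(170,240,360,460))):
    T=cam(n); a=T["pixels"][r[0]-0:r[1],r[2]:r[3],::-1] if n=="top" else T["pixels"][215:315,260:380,::-1]
    cv2.imwrite(f"pics/{n}3.png",cv2.resize(a,None,fx=4,fy=4,interpolation=cv2.INTER_CUBIC))
a,b=cv2.imread("pics/side3.png"),cv2.imread("pics/top3.png")
c=np.zeros((max(a.shape[0],b.shape[0]),a.shape[1]+b.shape[1],3),np.uint8);c[:a.shape[0],:a.shape[1]]=a;c[:b.shape[0],a.shape[1]:]=b
c=cv2.resize(c,(800,int(c.shape[0]*800/c.shape[1])));cv2.imwrite("pics/c3.png",c)
E
```

```text
time_s: 5.1
position: [0.4153, -0.1298, 0.1305]
tool_rot: [[0.004, 1.0, 0.001], [1.0, -0.004, -0.001], [-0.001, 0.001, -1.0]]
ft_force: [0.9, 0.1, -1.0]
grip_width: 0.0851
gripper_force: 0.0
time_s: 5.35
position: [0.4145, -0.1282, 0.09]
tool_rot: [[0.002, 1.0, -0.004], [1.0, -0.002, 0.003], [0.003, -0.004, -1.0]]
ft_force: [0.4, -0.2, 1.1]
grip_width: 0.06
gripper_force: 0.0
```

View pics/c3.png

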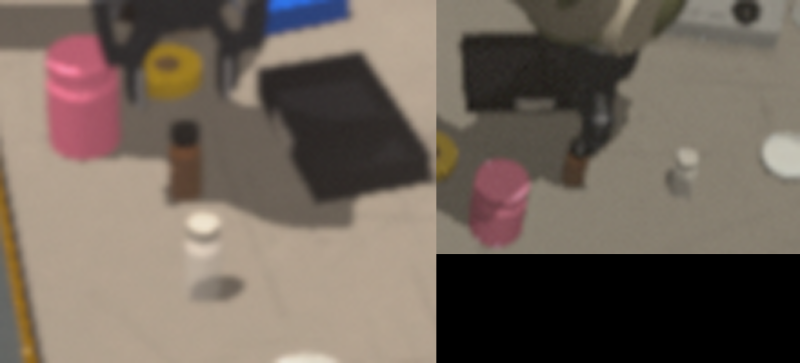

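The fingers straddle the vial in the side view (tips at columns 132 and 228, cap at 184). I'll descend and close.

```bash
python3 -m jog '[[0,0,0,0,0,0.032,70],[0,0,0,0,0,0.031,70],[0,0,0,0,0,0,0],[0,0,0,0,0,0,0],[0,0,0,0,0,0,0],[0,0,0,0,0,0,0],[0,0,0,0,0,0,0]]' 35
python3 -m jog '[[0,0,0,0,0,-0.03,0],[0,0,0,0,0,-0.05,0],[0,0,0,0,0,0,0]]'
```

```text
time_s: 6.32
position: [0.417, -0.1289, 0.0301]
tool_rot: [[0.001, 1.0, 0.003], [1.0, -0.001, -0.002], [-0.002, 0.003, -1.0]]
ft_force: [-1.9, -0.7, 9.0]
grip_width: 0.025
gripper_force: 34.7
time_s: 6.7
position: [0.4177, -0.1292, 0.1121]
tool_rot: [[0.001, 1.0, 0.007], [1.0, -0.001, -0.005], [-0.005, 0.007, -1.0]]
ft_force: [-0.0, 0.6, -0.9]
grip_width: 0.0247
gripper_force: 34.8
```

```bash
python3 -m jog '[[0,0,0,0,0.047,0,0],[0,0,0,0,0.048,0,0],[0,0,0,0,0.048,0,0],[0,0,0,0,0,0.035,0],[0,0,0,0,0,0,0]]'
python3 - <<'E'
from h import *
a=cam("side")["pixels"][210:290,310:400,::-1]; b=cam("top")["pixels"][165:245,340:430,::-1]
cv2.imwrite("pics/c4.png",cv2.resize(np.hstack([a,b]),None,fx=4.4,fy=4.4,interpolation=cv2.INTER_CUBIC))
E
```

```text
time_s: 7.32
position: [0.5577, -0.1276, 0.0712]
tool_rot: [[0.001, 1.0, -0.005], [1.0, -0.001, 0.002], [0.002, -0.005, -1.0]]
ft_force: [-0.6, -0.3, 0.0]
grip_width: 0.0251
gripper_force: 34.8
```

View pics/c4.png

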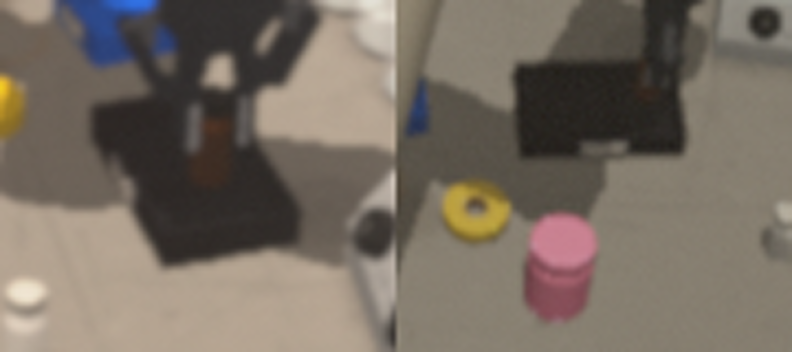

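The vial is held upright over the narrow bay at about (210,180), well inside the walls. I'll lower and release.

```bash
python3 -m jog '[[0,0,0,0,0,0.022,0],[0,0,0,0,0,0.012,0],[0,0,0,0,0,0.002,0],[0,0,0,0,0,0,0]]'
python3 -c "
from rig import observe; s=observe(); print(s['position'],s['ft_force'])"
```

```text
time_s: 7.92
position: [0.5593, -0.1286, 0.038]
tool_rot: [[0.001, 1.0, 0.001], [1.0, -0.001, -0.0], [-0.0, 0.001, -1.0]]
ft_force: [-0.5, 0.8, -0.3]
grip_width: 0.025
gripper_force: 34.8
[ 0.55933481 -0.12857567  0.03799315] [-0.48912909  0.81916244 -0.32239834]
```

```bash
python3 -m jog '[[0,0,0,0,0,0.003,0],[0,0,0,0,0,0.002,0],[0,0,0,0,0,0,0]]'
```

```text
time_s: 8.3
position: [0.5595, -0.1287, 0.0341]
tool_rot: [[0.001, 1.0, 0.002], [1.0, -0.001, -0.001], [-0.001, 0.002, -1.0]]
ft_force: [-4.3, 0.6, 14.4]
grip_width: 0.025
gripper_force: 36.2
```

```bash
python3 -m jog '[[0,0,0,0,0,-0.001,45],[0,0,0,0,0,0,45],[0,0,0,0,0,0,60],[0,0,0,0,0,-0.03,60],[0,0,0,0,0,-0.05,100],[0,0,0,0,0,-0.06,100],[0,0,0,0,0,-0.06,100]]'
python3 -m jog '[[0,0,0,0.0485,-0.021,0,100],[0,0,0,0.0485,-0.021,0,100],[0,0,0,0.0485,-0.021,0,100],[0,0,0,0.0485,-0.021,0,100],[0,0,0,0.0485,-0.021,0,100],[0,0,0,0.0485,-0.021,0.02,100],[0,0,0,0,0,0.04,100],[0,0,0,0,0,0.03,100],[0,0,0,0,0,0,100]]'
python3 - <<'E'
from h import *
a=cam("side")["pixels"][165:275,260:380,::-1]; b=cam("top")["pixels"][160:270,290:410,::-1]
cv2.imwrite("pics/c5.png",cv2.resize(np.hstack([a,b]),None,fx=3.3,fy=3.3,interpolation=cv2.INTER_CUBIC))
E
```

```text
time_s: 9.18
position: [0.5588, -0.1283, 0.2351]
tool_rot: [[0.001, 1.0, -0.0], [1.0, -0.001, 0.0], [0.0, -0.0, -1.0]]
ft_force: [0.2, -0.5, 0.4]
grip_width: 0.0854
gripper_force: 0.0
time_s: 10.3
position: [0.4324, 0.1627, 0.142]
tool_rot: [[0.001, 1.0, -0.004], [1.0, -0.001, -0.0], [-0.0, -0.004, -1.0]]
ft_force: [0.5, -0.4, 0.8]
grip_width: 0.0853
gripper_force: 0.0
```

View pics/c5.png

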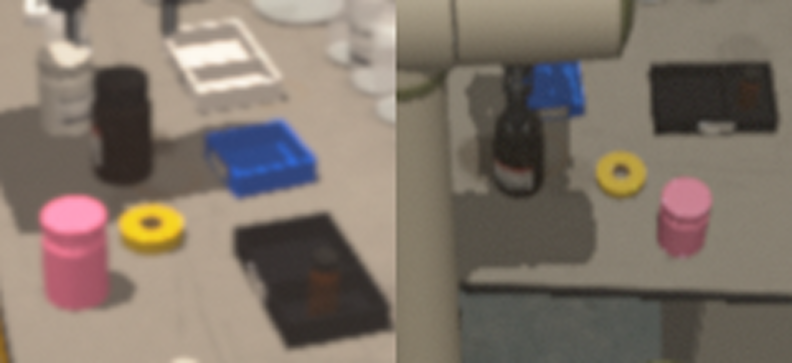

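The brown vial stands in its narrow bay at (322,280). The fingers (columns 70 and 168) straddle the brown jar (column 122), so I'll descend.

```bash
python3 -m jog '[[0,0,0,0,0,0.03,100],[0,0,0,0,0,0.03,100],[0,0,0,0,0,0.03,100],[0,0,0,0,0,0,100]]' 50
python3 -m jog '[[0,0,0,0,0,0,50],[0,0,0,0,0,0,50],[0,0,0,0,0,0,50],[0,0,0,0,0,0,50]]'
```

```text
time_s: 10.9
position: [0.4334, 0.1626, 0.0533]
tool_rot: [[0.001, 1.0, -0.001], [1.0, -0.001, -0.0], [-0.0, -0.001, -1.0]]
ft_force: [0.8, 0.3, 0.2]
grip_width: 0.0855
gripper_force: 0.0
time_s: 11.4
position: [0.434, 0.1628, 0.0554]
tool_rot: [[0.001, 1.0, 0.003], [1.0, -0.001, 0.0], [0.0, 0.003, -1.0]]
ft_force: [-3.4, -1.0, 10.4]
grip_width: 0.0615
gripper_force: 51.7
```

```bash
python3 -m jog '[[0,0,0,0,0,-0.04,50],[0,0,0,0,0,-0.055,50],[0,0,0,0,0,-0.055,50],[0,0,0,0,0,0,50]]'
```

```text
time_s: 11.9
position: [0.4349, 0.163, 0.208]
tool_rot: [[0.001, 1.0, 0.01], [1.0, -0.001, 0.001], [0.001, 0.01, -1.0]]
ft_force: [0.3, -0.4, -3.9]
grip_width: 0.0613
gripper_force: 57.0
```

```bash
python3 -m jog '[[0,0,0,-0.043,0.0243,0,50],[0,0,0,-0.043,0.0243,0,50],[0,0,0,-0.043,0.0243,0,50],[0,0,0,-0.043,0.0243,0,50],[0,0,0,-0.043,0.0243,0,50],[0,0,0,0,0,0.05,50],[0,0,0,0,0,0.05,50],[0,0,0,0,0,0.01,50],[0,0,0,0,0,0,50]]'
python3 - <<'E'
from h import *
a=cam("side")["pixels"][195:285,310:400,::-1]; b=cam("top")["pixels"][150:240,340:430,::-1]
cv2.imwrite("pics/c6.png",cv2.resize(np.hstack([a,b]),None,fx=4.4,fy=4.4,interpolation=cv2.INTER_CUBIC))
E
```

```text
time_s: 13.02
position: [0.555, -0.0524, 0.094]
tool_rot: [[0.001, 1.0, 0.0], [1.0, -0.001, -0.0], [-0.0, 0.0, -1.0]]
ft_force: [-0.0, 0.9, -1.6]
grip_width: 0.0615
gripper_force: 56.9
```

View pics/c6.png

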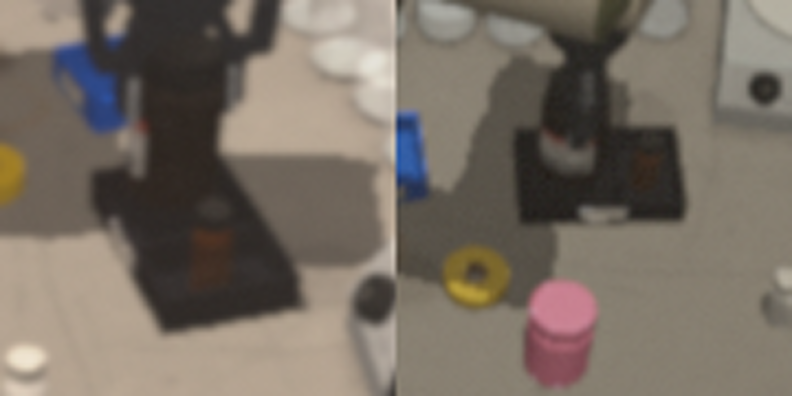

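The jar is centred over the wide bay: columns 541–600 in the top view, against a bay of about 521–614.

```bash
python3 -m jog '[[0,0,0,0,0,0.02,50],[0,0,0,0,0,0.011,50],[0,0,0,0,0,0.002,50],[0,0,0,0,0,0.001,50],[0,0,0,0,0,0,50]]'
```

```text
time_s: 13.75
position: [0.555, -0.0525, 0.0598]
tool_rot: [[0.001, 1.0, 0.001], [1.0, -0.001, -0.0], [-0.0, 0.001, -1.0]]
ft_force: [0.0, 0.3, -1.7]
grip_width: 0.0614
gripper_force: 56.9
```

```bash
python3 -m jog '[[0,0,0,0,0,0.001,50],[0,0,0,0,0,0.001,50],[0,0,0,0,0,0,50]]'
```

```text
time_s: 14.12
position: [0.555, -0.0527, 0.0594]
tool_rot: [[0.001, 1.0, 0.002], [1.0, -0.001, -0.001], [-0.001, 0.002, -1.0]]
ft_force: [-5.9, 0.1, 15.3]
grip_width: 0.0615
gripper_force: 58.7
```

```bash
python3 -m jog '[[0,0,0,0,0,-0.0015,100],[0,0,0,0,0,0,100],[0,0,0,0,0,0,100],[0,0,0,0,0,-0.03,100],[0,0,0,0,0,-0.06,100],[0,0,0,0,0,-0.06,100],[0,0,0,0,0,0,100]]'
python3 -m jog '[[0,0,0,-0.0382,-0.0297,0,100],[0,0,0,-0.0382,-0.0297,0,100],[0,0,0,-0.0382,-0.0297,0,100],[0,0,0,-0.0382,-0.0297,0,100],[0,0,0,-0.0382,-0.0297,0,100],[0,0,0,0,0,0.05,70],[0,0,0,0,0,0.05,70],[0,0,0,0,0,0,70]]'
python3 - <<'E'
from h import *
a=cam("side")["pixels"][225:315,270:380,::-1]; b=cam("top")["pixels"][155:245,360:470,::-1]
cv2.imwrite("pics/c7.png",cv2.resize(np.hstack([a,b]),None,fx=3.6,fy=3.6,interpolation=cv2.INTER_CUBIC))
E
```

```text
time_s: 15.0
position: [0.5563, -0.0528, 0.2133]
tool_rot: [[0.001, 1.0, 0.009], [1.0, -0.001, -0.003], [-0.003, 0.009, -1.0]]
ft_force: [-0.5, 0.0, -0.7]
grip_width: 0.0853
gripper_force: 0.0
time_s: 16.0
position: [0.4044, -0.2419, 0.106]
tool_rot: [[0.001, 1.0, -0.006], [1.0, -0.001, 0.006], [0.006, -0.006, -1.0]]
ft_force: [-0.1, 0.9, 0.7]
grip_width: 0.0596
gripper_force: 0.0
```

View pics/c7.png

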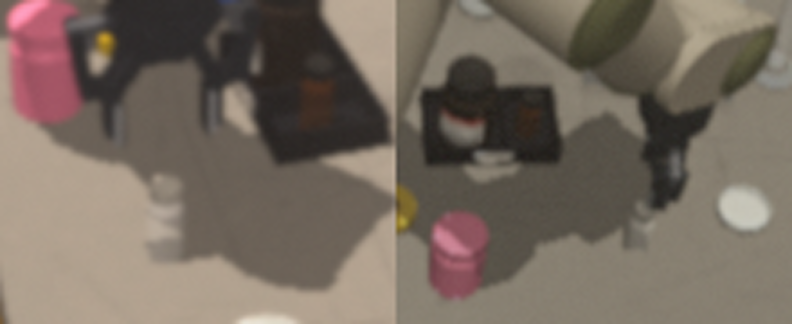

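The brown jar and vial stand in the black tray, and the fingers (columns 113 and 212) straddle the clear vial (165). I'll descend and grip.

```bash
python3 -m jog '[[0,0,0,0,0,0.04,70],[0,0,0,0,0,0.037,70],[0,0,0,0,0,0,70],[0,0,0,0,0,0,0],[0,0,0,0,0,0,0],[0,0,0,0,0,0,0],[0,0,0,0,0,0,0],[0,0,0,0,0,0,0]]' 35
python3 -m jog '[[0,0,0,0,0,-0.03,0],[0,0,0,0,0,-0.05,0],[0,0,0,0,0,-0.05,0],[0,0,0,0,0,-0.05,0],[0,0,0,0,0,0,0]]'
```

```text
time_s: 17.1
position: [0.4067, -0.244, 0.0336]
tool_rot: [[0.001, 1.0, 0.002], [1.0, -0.001, -0.003], [-0.003, 0.002, -1.0]]
ft_force: [-0.6, -0.3, 8.3]
grip_width: 0.025
gripper_force: 33.8
time_s: 17.73
position: [0.407, -0.2441, 0.2161]
tool_rot: [[0.001, 1.0, 0.006], [1.0, -0.001, -0.006], [-0.006, 0.006, -1.0]]
ft_force: [-0.6, -0.3, -0.8]
grip_width: 0.0251
gripper_force: 34.8
```

```bash
python3 -m jog '[[0,0,0,0.0492,0.0158,0,0],[0,0,0,0.0492,0.0158,0,0],[0,0,0,0.0492,0.0158,0,0],[0,0,0,0.0492,0.0158,0,0],[0,0,0,0.0492,0.0158,0,0],[0,0,0,0.0492,0.0158,0,0],[0,0,0,0.0492,0.0158,0,0],[0,0,0,0.0492,0.0158,0,0],[0,0,0,0.0492,0.0158,0,0],[0,0,0,0.0492,0.0158,0,0]]'
python3 -m jog '[[0,0,0,0.0492,0.0158,0,0],[0,0,0,0,0,0.05,0],[0,0,0,0,0,0.05,0],[0,0,0,0,0,0.03,0],[0,0,0,0,0,0,0]]'
python3 - <<'E'
from h import *
a=cam("side")["pixels"][140:220,270:370,::-1]; b=cam("top")["pixels"][155:235,250:350,::-1]
cv2.imwrite("pics/c8.png",cv2.resize(np.hstack([a,b]),None,fx=4,fy=4,interpolation=cv2.INTER_CUBIC))
E
```

```text
time_s: 18.98
position: [0.5644, 0.2502, 0.2113]
tool_rot: [[0.001, 1.0, -0.001], [1.0, -0.001, -0.0], [-0.0, -0.001, -1.0]]
ft_force: [0.1, -0.8, -0.5]
grip_width: 0.0247
gripper_force: 34.8
time_s: 19.6
position: [0.5789, 0.2973, 0.0793]
tool_rot: [[0.001, 1.0, -0.006], [1.0, -0.001, -0.002], [-0.002, -0.006, -1.0]]
ft_force: [-0.1, 0.2, 0.5]
grip_width: 0.0251
gripper_force: 34.8
```

View pics/c8.png

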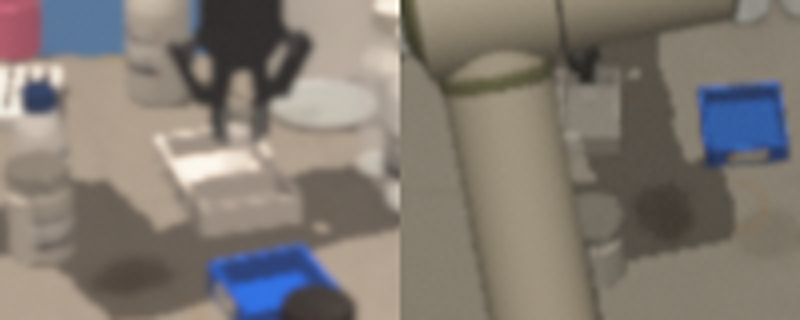

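The vial hangs between the fingers at about (240,130), above the near (narrow) end of the white tray. I'll lower it with a force check.

```bash
python3 -m jog '[[0,0,0,0,0,0.025,0],[0,0,0,0,0,0.012,0],[0,0,0,0,0,0.003,0],[0,0,0,0,0,0,0]]'; python3 -m jog '[[0,0,0,0,0,0.001,0],[0,0,0,0,0,0.001,0],[0,0,0,0,0,0,0]]'
```

```text
time_s: 20.2
position: [0.5807, 0.2979, 0.0427]
tool_rot: [[0.001, 1.0, 0.001], [1.0, -0.001, 0.0], [0.0, 0.001, -1.0]]
ft_force: [0.2, -0.1, -0.6]
grip_width: 0.0251
gripper_force: 34.8
time_s: 20.58
position: [0.5803, 0.2978, 0.0399]
tool_rot: [[0.001, 1.0, 0.0], [1.0, -0.001, 0.0], [0.0, 0.0, -1.0]]
ft_force: [0.2, 0.5, -0.4]
grip_width: 0.0251
gripper_force: 34.8
```

```bash
python3 -m jog '[[0,0,0,0,0,0.0015,0],[0,0,0,0,0,0.0015,0],[0,0,0,0,0,0,0]]'
```

```text
time_s: 20.95
position: [0.5805, 0.2979, 0.0377]
tool_rot: [[0.001, 1.0, 0.001], [1.0, -0.001, 0.0], [0.0, 0.001, -1.0]]
ft_force: [-2.4, -0.1, 6.3]
grip_width: 0.025
gripper_force: 35.6
```

```bash
python3 -m jog '[[0,0,0,0,0,-0.0005,45],[0,0,0,0,0,0,45],[0,0,0,0,0,0,60],[0,0,0,0,0,-0.03,60],[0,0,0,0,0,-0.05,100],[0,0,0,0,0,-0.06,100],[0,0,0,0,0,0,100]]'
python3 -m jog '[[0,0,0,-0.006,-0.048,0,100],[0,0,0,-0.006,-0.048,0,100],[0,0,0,-0.006,-0.048,0,100],[0,0,0,-0.006,-0.048,0,100],[0,0,0,0,0,0.05,100],[0,0,0,0,0,0,100]]'
python3 - <<'E'
from h import *
a=cam("side")["pixels"][140:220,260:360,::-1]; b=cam("top")["pixels"][155:235,250:350,::-1]
cv2.imwrite("pics/c9.png",cv2.resize(np.hstack([a,b]),None,fx=4,fy=4,interpolation=cv2.INTER_CUBIC))
E
```

```text
time_s: 21.82
position: [0.582, 0.2984, 0.1826]
tool_rot: [[0.001, 1.0, 0.01], [1.0, -0.001, 0.003], [0.003, 0.01, -1.0]]
ft_force: [-0.5, 0.1, 0.3]
grip_width: 0.0853
gripper_force: 0.0
time_s: 22.58
position: [0.3864, 0.2733, 0.125]
tool_rot: [[0.001, 1.0, -0.006], [1.0, -0.001, -0.002], [-0.002, -0.006, -1.0]]
ft_force: [0.1, 0.4, 1.0]
grip_width: 0.0855
gripper_force: 0.0
```

View pics/c9.png

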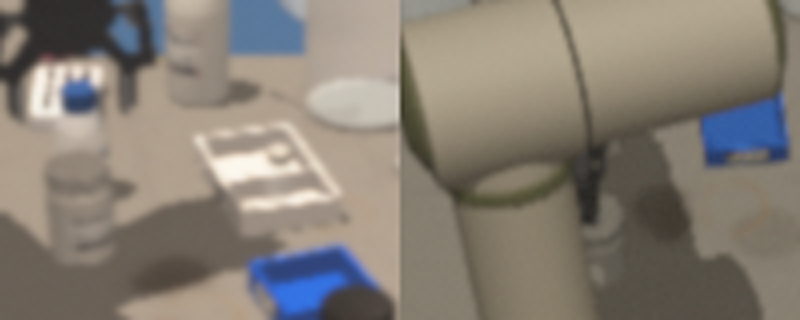

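Side view: the clear vial's cap is at (280,150), inside the narrow end of the white tray. The finger midpoint is column 71 and the white jar's cap column 80, so I'll check that offset against the projection before descending.

```bash
python3 - <<'E'
from h import *
S=cam("side"); pr=lambda p:cv2.projectPoints(np.array([p],float),S["rvec"],S["tvec"],S["mtx"],None)[0].ravel()
for p in [(.3864,.2733,.138),(.3864,.2733,.09),(.3877,.2736,.045),(.3877,.2736,.09),(.5805,.298,.07),(.5805,.298,.004)]: q=pr(p); print(p,q.round(1),((q-[260,140])*4).round())
print(S["pixels"][176:186,264:296].min(2))
E
```

```text
(0.3864, 0.2733, 0.138) [278.4 168.3] [ 74. 113.]
(0.3864, 0.2733, 0.09) [279.1 180.5] [ 76. 162.]
(0.3877, 0.2736, 0.045) [280.  191.5] [ 80. 206.]
(0.3877, 0.2736, 0.09) [279.4 180.4] [ 78. 162.]
(0.5805, 0.298, 0.07) [330.3 176.5] [281. 146.]
(0.5805, 0.298, 0.004) [330.3 192.2] [281. 209.]
[[141 140 140 141 140 141 140 141 142 147 150 154 155 155 153 151 150 150
  149 151 147 142 136 135 139 141 141 140 140 139 139 139]
 [140 139 140 140 141 141 140 140 141 144 147 146 146 145 142 139 139 140
  142 141 140 134 129 133 138 141 141 141 141 140 138 138]
 [139 139 139 141 140 141 141 139 139 139 138 135 133 130 127 127 127 128
  130 130 129 124 124 131 139 140 141 142 141 141 139 138]
 [140 139 140 141 139 141 138 135 131 128 126 125 123 123 120 122 122 122
  123 123 122 123 128 135 139 141 141 142 142 141 140 139]
 [140 140 140 140 140 140 137 131 124 120 120 120 120 120 120 121 121 121
  123 122 121 125 132 138 141 141 142 142 143 142 140 140]
 [140 141 141 140 140 140 136 126 120 119 120 120 120 120 119 120 121 122
  121 120 120 120 125 132 138 140 142 142 143 141 139 139]
 [140 140 141 141 140 139 134 124 119 118 119 120 120 120 120 120 122 121
  121 120 120 117 115 124 135 141 142 142 142 142 139 139]
 [142 141 141 142 141 139 131 117 113 115 118 120 120 119 120 121 122 122
  120 118 116 111 109 119 131 137 140 139 141 141 141 138]
 [141 142 141 142 141 138 129 114 105 106 111 115 116 116 115 115 119 120
  117 113 110 104 102 110 118 125 128 130 135 139 140 139]
 [142 142 142 142 140 138 132 116 102  98 102 107 107 108 107 107 110 113
  113 108 105 103 100  99 101 103 105 109 119 129 136 138]]
```

The projections agree: vial cap expected at (281,146), jar cap centre at column 279. I'll descend onto the white jar.

```bash
python3 -m jog '[[0,0,0,0,0,0.03,100],[0,0,0,0,0,0.03,100],[0,0,0,0,0,0.031,100],[0,0,0,0,0,0,100],[0,0,0,0,0,0,50],[0,0,0,0,0,0,50],[0,0,0,0,0,0,50],[0,0,0,0,0,0,50]]' 50
python3 -m jog '[[0,0,0,0,0,-0.03,50],[0,0,0,0,0,-0.05,50],[0,0,0,0,0,-0.055,50],[0,0,0,0,0,0,50]]'
```

```text
time_s: 23.72
position: [0.3892, 0.2743, 0.0381]
tool_rot: [[0.001, 1.0, 0.003], [1.0, -0.001, 0.001], [0.001, 0.003, -1.0]]
ft_force: [-0.8, 0.8, 6.3]
grip_width: 0.0571
gripper_force: 52.3
time_s: 24.22
position: [0.3899, 0.2747, 0.1758]
tool_rot: [[0.001, 1.0, 0.009], [1.0, -0.001, 0.003], [0.004, 0.009, -1.0]]
ft_force: [-0.0, -1.0, -2.3]
grip_width: 0.057
gripper_force: 54.9
```

```bash
python3 -m jog '[[0,0,0,0.025,0.0465,0,50],[0,0,0,0.025,0.0465,0,50],[0,0,0,0.025,0.0465,0,50],[0,0,0,0.025,0.0465,0,50],[0,0,0,0,0,0.05,50],[0,0,0,0,0,0.045,50],[0,0,0,0,0,0,50]]'
python3 - <<'E'
from h import *
a=cam("side")["pixels"][140:220,270:370,::-1]; b=cam("top")["pixels"][140:220,230:330,::-1]
cv2.imwrite("pics/c10.png",cv2.resize(np.hstack([a,b]),None,fx=4,fy=4,interpolation=cv2.INTER_CUBIC))
E
```

```text
time_s: 25.1
position: [0.5723, 0.3728, 0.0721]
tool_rot: [[0.001, 1.0, -0.008], [1.0, -0.001, -0.004], [-0.004, -0.008, -1.0]]
ft_force: [-0.2, 0.1, -1.3]
grip_width: 0.0569
gripper_force: 54.8
```

View pics/c10.png

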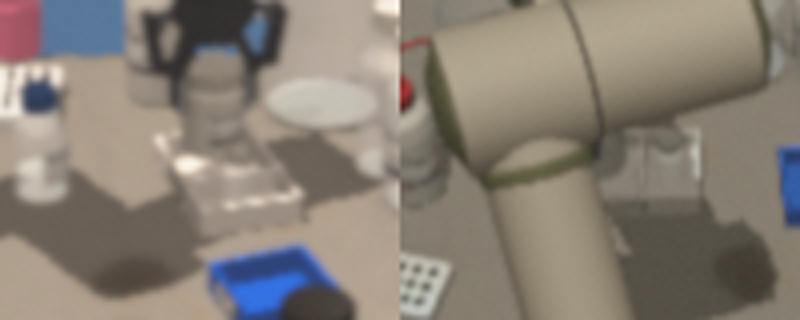

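The white jar (columns 182–247) hangs over the far, wide bay. In the top view its right edge (622) is clear of the divider (643).

```bash
python3 -m jog '[[0,0,0,0,0,0.016,50],[0,0,0,0,0,0.01,50],[0,0,0,0,0,0.003,50],[0,0,0,0,0,0,50]]'; python3 -m jog '[[0,0,0,0,0,0.0015,50],[0,0,0,0,0,0.001,50],[0,0,0,0,0,0,50]]'
```

```text
time_s: 25.7
position: [0.5744, 0.3738, 0.0473]
tool_rot: [[0.001, 1.0, -0.0], [1.0, -0.001, 0.0], [0.0, -0.0, -1.0]]
ft_force: [-0.5, -0.4, -1.9]
grip_width: 0.0568
gripper_force: 54.8
time_s: 26.08
position: [0.5744, 0.3738, 0.0449]
tool_rot: [[0.001, 1.0, 0.0], [1.0, -0.001, 0.0], [0.0, 0.0, -1.0]]
ft_force: [-0.0, 0.8, -1.7]
grip_width: 0.0566
gripper_force: 54.8
```

```bash
python3 -m jog '[[0,0,0,0,0,0.002,50],[0,0,0,0,0,0.001,50],[0,0,0,0,0,0,50]]'
```

```text
time_s: 26.45
position: [0.5744, 0.3738, 0.0422]
tool_rot: [[0.001, 1.0, 0.0], [1.0, -0.001, 0.0], [0.0, 0.0, -1.0]]
ft_force: [-1.6, -0.6, 2.5]
grip_width: 0.057
gripper_force: 55.1
```

```bash
python3 -m jog '[[0,0,0,0,0,-0.0005,100],[0,0,0,0,0,0,100],[0,0,0,0,0,0,100],[0,0,0,0,0,-0.03,100],[0,0,0,0,0,-0.06,100],[0,0,0,0,0,-0.06,100],[0,0,0,0,0,-0.02,100],[0,0,0,0,0,0,100]]'
python3 -m jog '[[0,0,0,0.0022,-0.042,0,100],[0,0,0,0.0022,-0.042,0,100],[0,0,0,0.0022,-0.042,0,100],[0,0,0,0.0022,-0.042,0,100],[0,0,0,0,0,0.04,100],[0,0,0,0,0,0.03,100],[0,0,0,0,0,0,100]]'
python3 - <<'E'
from h import *
blue=lambda h,s,v:(h>98)&(h<130)&(s>90)
S=cam("side"); c=blob(S,(270,155,292,175),blue)[0]; p=observe()["position"]
pr=lambda p:cv2.projectPoints(np.array([p],float),S["rvec"],S["tvec"],S["mtx"],None)[0].ravel()
print("cap",c,onz(S,c,.105),"tool axis at cap",pr((p[0],p[1],.105)))
E
```

```text
time_s: 27.45
position: [0.5748, 0.374, 0.2139]
tool_rot: [[0.001, 1.0, 0.003], [1.0, -0.001, 0.001], [0.001, 0.003, -1.0]]
ft_force: [0.8, -0.6, -1.0]
grip_width: 0.0852
gripper_force: 0.0
time_s: 28.32
position: [0.4049, 0.3818, 0.1393]
tool_rot: [[0.001, 1.0, -0.006], [1.0, -0.001, -0.004], [-0.004, -0.006, -1.0]]
ft_force: [-0.1, -0.4, 0.7]
grip_width: 0.0849
gripper_force: 0.0
cap [279.42857143 163.82142857] [0.40453983 0.37855756 0.105     ] tool axis at cap [279.64293597 163.35576709]
```

```bash
python3 -m jog '[[0,0,0,0,0,0.03,100],[0,0,0,0,0,0.03,100],[0,0,0,0,0,0.031,100],[0,0,0,0,0,0,100],[0,0,0,0,0,0,40],[0,0,0,0,0,0,40],[0,0,0,0,0,0,40],[0,0,0,0,0,0,40],[0,0,0,0,0,0,40]]' 45
python3 -m jog '[[0,0,0,0,0,-0.03,40],[0,0,0,0,0,-0.05,40],[0,0,0,0,0,-0.055,40],[0,0,0,0,0,0,40]]'
```

```text
time_s: 29.5
position: [0.4069, 0.3832, 0.0531]
tool_rot: [[0.001, 1.0, 0.002], [1.0, -0.001, 0.002], [0.002, 0.002, -1.0]]
ft_force: [-1.3, -0.0, 7.3]
grip_width: 0.0482
gripper_force: 45.8
time_s: 30.0
position: [0.4077, 0.3837, 0.1911]
tool_rot: [[0.001, 1.0, 0.008], [1.0, -0.001, 0.005], [0.005, 0.008, -1.0]]
ft_force: [-0.3, 1.2, -2.5]
grip_width: 0.0475
gripper_force: 48.1
```

```bash
python3 -m jog '[[0,0,0,-0.042,0.0273,0,40],[0,0,0,-0.042,0.0273,0,40],[0,0,0,-0.042,0.0273,0,40],[0,0,0,-0.042,0.0273,0,40],[0,0,0,-0.042,0.0273,0,40],[0,0,0,-0.042,0.0273,0,40],[0,0,0,0,0,0.05,40],[0,0,0,0,0,0.042,40],[0,0,0,0,0,0,40]]'
python3 - <<'E'
from h import *
S,T=cam("side"),cam("top"); p=observe()["position"]
for d,r,n in((S,(318,206,362,232),"S"),(T,(318,176,354,200),"T")):
    h=cv2.cvtColor(d["pixels"],cv2.COLOR_RGB2HSV).astype(int); m=(h[...,0]>98)&(h[...,0]<130)&(h[...,1]>90)
    pr=lambda q:cv2.projectPoints(np.array([q],float),d["rvec"],d["tvec"],d["mtx"],None)[0].ravel().round(1)
    print(n,"axis foot",pr((p[0],p[1],.004)),"bottom now",pr((p[0],p[1],.043)))
    for y in range(r[1],r[3],2): print(y,''.join('#' if m[y,x] else '.' for x in range(r[0],r[2])))
E
```

```text
time_s: 31.12
position: [0.5679, 0.1304, 0.0911]
tool_rot: [[0.001, 1.0, -0.008], [1.0, -0.001, -0.0], [-0.0, -0.008, -1.0]]
ft_force: [0.8, -0.1, -1.8]
grip_width: 0.0483
gripper_force: 48.0
S axis foot [339.3 215.2] bottom now [339.4 205.5]
206 ......######................###.............
208 .....########..............######...........
210 .......##########.......###########.........
212 .........################...................
214 ..........#############.....................
216 ............##########......................
218 ............##########......................
220 ............##########......................
222 ............##########......................
224 ............................................
226 ............................................
228 ............................................
230 ............................................
T axis foot [335.9 187.5] bottom now [336.  181.8]
176 ..........................#.........
178 .......#####.............##.........
180 .......#####.............###........
182 .......######............###........
184 .......######...........####........
186 ........########......######........
188 ........#####################.......
190 ........#####################.......
192 ........###########.....####........
194 .........####............###........
196 ....................................
198 ....................................
```

The tray is centred on the tool axis in both views: columns 325–346 with the foot at 336 (top), and 323–354 with the foot at 339 (side). I'll lower.

```bash
python3 -m jog '[[0,0,0,0,0,0.02,40],[0,0,0,0,0,0.01,40],[0,0,0,0,0,0.003,40],[0,0,0,0,0,0,40]]'; python3 -m jog '[[0,0,0,0,0,0.0015,40],[0,0,0,0,0,0.001,40],[0,0,0,0,0,0,40]]'
```

```text
time_s: 31.72
position: [0.5703, 0.1306, 0.062]
tool_rot: [[0.001, 1.0, 0.001], [1.0, -0.001, 0.0], [0.0, 0.001, -1.0]]
ft_force: [-0.1, 0.6, -1.7]
grip_width: 0.0479
gripper_force: 48.0
time_s: 32.1
position: [0.57, 0.1306, 0.0589]
tool_rot: [[0.001, 1.0, 0.0], [1.0, -0.001, 0.0], [0.0, 0.0, -1.0]]
ft_force: [1.1, -0.1, -2.1]
grip_width: 0.0478
gripper_force: 48.0
```

```bash
python3 -m jog '[[0,0,0,0,0,0.0015,40],[0,0,0,0,0,0.001,40],[0,0,0,0,0,0,40]]'
```

```text
time_s: 32.48
position: [0.5701, 0.1306, 0.0572]
tool_rot: [[0.001, 1.0, 0.001], [1.0, -0.001, -0.0], [-0.0, 0.001, -1.0]]
ft_force: [-2.6, -0.2, 6.5]
grip_width: 0.0475
gripper_force: 48.8
```

```bash
python3 -m jog '[[0,0,0,0,0,-0.0005,100],[0,0,0,0,0,0,100],[0,0,0,0,0,0,100],[0,0,0,0,0,-0.03,100],[0,0,0,0,0,-0.06,100],[0,0,0,0,0,-0.06,100],[0,0,0,0,0,-0.04,100],[0,0,0,0,0,0,100]]'
python3 -m jog '[[0,0,0,-0.052,-0.022,0,100],[0,0,0,-0.052,-0.022,0,100],[0,0,0,-0.052,-0.022,0,100],[0,0,0,-0.052,-0.022,0,100],[0,0,0,-0.052,-0.022,0,100],[0,0,0,-0.052,-0.022,0,100],[0,0,0,-0.052,-0.022,0,100],[0,0,0,-0.052,-0.022,0,100],[0,0,0,-0.04,-0.01,0,100],[0,0,0,0,0,0,100]]'
python3 - <<'E'
from h import *
a=cam("side")["pixels"][145:285,250:390,::-1]; b=cam("top")["pixels"][130:230,250:450,::-1]
A=cv2.resize(a,None,fx=2.8,fy=2.8,interpolation=cv2.INTER_CUBIC);B=cv2.resize(b,None,fx=2,fy=2,interpolation=cv2.INTER_CUBIC)
c=np.zeros((max(len(A),len(B)),A.shape[1]+B.shape[1],3),np.uint8);c[:len(A),:A.shape[1]]=A;c[:len(B),A.shape[1]:]=B
cv2.imwrite("pics/c11.png",c)
E
```

```text
time_s: 33.48
position: [0.5709, 0.1306, 0.25]
tool_rot: [[0.001, 1.0, 0.007], [1.0, -0.001, 0.0], [0.0, 0.007, -1.0]]
ft_force: [0.1, -0.7, -0.2]
grip_width: 0.0855
gripper_force: 0.0
time_s: 34.72
position: [0.3824, -0.3271, 0.2451]
tool_rot: [[0.005, 1.0, -0.002], [1.0, -0.005, 0.002], [0.002, -0.002, -1.0]]
ft_force: [0.7, 1.4, -0.1]
grip_width: 0.0855
gripper_force: 0.0
```

View pics/c11.png

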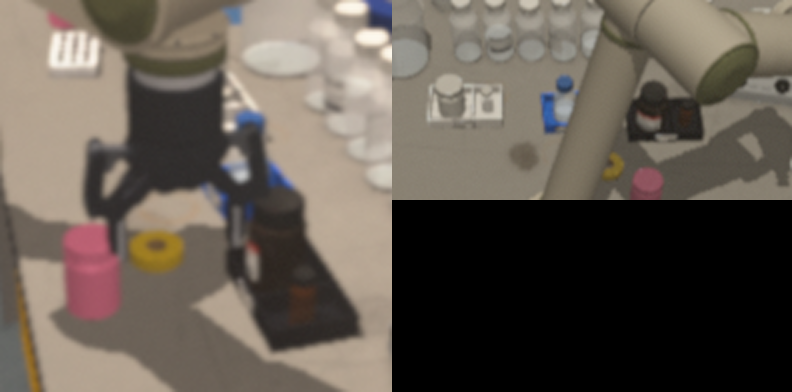

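The top view shows all five upright in the right bays: white jar (450,97) and clear vial (487,100) in the white tray, the bottle (564,100) in the blue tray, and the brown jar (652,107) and brown vial (686,115) in the black tray. The tape roll hasn't moved and the arm is clear, so I'll hand the job in.

```bash
python3 -c "
from rig import job; print(job.close_job())"
```

```text
the job is handed in; nothing more can be done
None
```

The job is handed in at about 35 s of the 122 s allowed: the last picture shows all five containers standing upright in their correct bays, and I never touched the tape roll or petri dish (the dish was out of frame in that picture).

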